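# Hold a feeder's tension arm on its stop for probing

### The arm

A 6-joint arm with a two-finger parallel gripper is mounted at the origin on the work surface. World frame = base frame: x ahead of the robot, y to its left, z up, the work surface at z = 0. Lengths are in m, angles in rad, forces in N, time in s.
With the tool pointing down it reaches from about 0.375 to 0.925 m from the base axis. Payload 5.7 kg.
Tool frame: the origin (TCP) lies at the very end of the fingers, on their centre line; the grasp point (between the pads) lies 19 mm behind it (r.grip_depth is the distance from the TCP to the grasp point, in m); x points along the fingers, z is the direction in which the jaws open and shut, and the axes are right-handed (so a half turn about x gives the same grasp; the last joint's range is limited). The gripper opens to 85 mm and grips with 20 to 120 N. Pads are 22 mm wide; open, the fingers measure 114 mm over their backs; the gripper's body (76 mm by 85 mm) begins 54 mm behind the grasp point. The pads swing forward as they close: fully open they stand 13 mm farther back than shut.
Start: joints at [-1.273, 0.359, 1.51, -0, 1.272, -0.115], TCP at [0.241, -0.55, 0.231] pointing down, gripper open.
Joint ranges: [-2.97, 2.97], [-1.01, 2.36], [0.21, 2.38], [-0.96, 4.11], [0.2, 2.71], [-2.98, 2.98]. Speed limits (rad/s): [2.39, 2.39, 3.14, 3.14, 3.14, 3.14].

### API

Orientations are given as a unit quaternion [w, x, y, z].
In Python, from station import r gives the robot as it stands. The module is installed in compiled form; this text tells all that it offers.
- The arm moves only by the shell command python3 -m jog 'ROWS' [FORCE]. ROWS is JSON, one flat list of numbers, 7 for each row, row after row: the shift along the tool's x, y, z in cm, then the turn, a rotation vector about the tool's x, y, z in degrees, then the finger opening in cm, from 0 to 8.54. In form: [x, y, z, wx, wy, wz, grip, x, y, z, wx, wy, wz, grip, ...]. A call has 1 to 12 rows; each row shifts and turns the pose as measured when the row begins, along the tool's axes as they then stand; what a row does not reach is not made up. A row lasts 1/10 s, in which the tool goes at most 50 mm and 8.59 degrees, less where a joint would pass 70% of its speed; a pose out of reach is approached as far as the arm can. A call is refused whole if a number of a shift passes 5 or a number of a turn 8.59, either way. A call with a gripper value outside its range is refused whole. The fingers move at their own pace and stop on an object; FORCE is the grip in N (left out, the last holds). Time passes only in rows, so rows that do not move let the fingers close. It gives the time, the measured TCP pose, the force and the opening at its end, in the units of the state.
- r.sense(): the state, without advancing time (a new reading comes with each control period).
- r.camera(name): name is "scene" or "top" or "wrist"; returns a dict with "color" (384x512x3 uint8, red, green, blue), "intrinsics" (3x3 intrinsics, pixels), "rvec" (rotation vector, rad) and "tvec" (3), from world to camera coordinates, as OpenCV has them. Camera axes: x right, y down, z forward; pixel columns grow to the right and rows downward; lengths in m; the calibration is good to about 2 mm. A picture is of the moment at which its call begins. There is no depth.
- r.hand_in(): hands the job in, once; it reports no verdict.
The state is a dict: "t": time; "joint_positions": joint angles; "qd": joint speeds; "joint_torque": joint torques, N m; "tcp_pos": TCP position; "tool_rot": TCP orientation; "ft_force": force on the tool from outside, world axes, zero at the start; "torque": the same for the moment, N m; "grip_width": opening from 0.0 (shut) to 1.0 (fully open).
Only numpy, scipy, OpenCV 4.12 (cv2) and the standard library are available. Lean on these libraries where they do the work, as an engineer would, in place of code of your own. Each camera call takes 0.05 s, during which the arm holds its last target. There are 200 camera calls.

### The job

This component-tape feeder is on its service stand and I want to probe the end switch of its tension arm. First work the drive: swing the red-knobbed advance lever forward, towards the feeder's head, right to its stop, and release it so that it springs all the way back; then take the cover-tape tension arm (yellow roller at its tip) forward against its spring, fully home on its stop, and finish the program still holding it there with the gripper. Leave everything else on the bench where it lies.

Things in the scene. Friction and masses are not known exactly. Their poses are not given: they have to be found in the camera images.
- feeder: Narrow aluminium tape feeder upright on a dark steel stand plate, 110 x 640 x 12 mm, fixed. Origin on the bench under the frame's middle; x across the feeder, y along it from the head (plate end y = -245 mm) to the blue reel (plate end y = 395; reel 178 mm across, centre y 320, z 135), z up. Forward means -y. Frame 12 mm thick, top 115 mm high. Its x lies within 0.3 rad of the robot's x.
- lever_knob (a point): Centre of the advance lever's red knob: cylinder 16 mm across, 26 mm long, along the feeder's x. The steel lever bar (14 mm wide, 4 thick) meets its +x end and comes up from the lever_pivot, 78 mm away. At rest the lever leans 0.436 rad back from upright (to the reel), at its stop 0.264 rad forward. Nothing else is within 60 mm at its height.
- lever_pivot (a point): Point on the lever's pivot axis (which runs along the feeder's x), in the plane of the knob's centre.
- advance_lever (a joint): Angle of the advance lever: 0 at rest, growing as it swings forward (to the feeder's -y, towards the head), stop at 0.70 rad. A spring returns it to 0; it takes about 2 N at the knob to start and 4 to 5 N to hold at the stop. A small brass slide and shutter move with it.
- tension_roller (a point): Centre of the yellow roller at the tension arm's tip: cylinder 18 mm across, 28 mm long, along the feeder's x, fixed to it. The steel arm bar (14 mm wide, 4 thick) is at its -x end and rises from the tension_pivot, 110 mm away. At rest the arm leans 0.611 rad back from upright (to the reel), at its stop 0.439 rad forward. The reel's rim is about 85 mm behind it at rest; else it is free.
- tension_pivot (a point): Point on the arm's pivot axis (which runs along the feeder's x, at the blue pivot body), in the plane of the roller's centre.
- tension_arm (a joint): Angle of the tension arm: 0 at rest, growing as it swings forward (to the feeder's -y, towards the head); at 1.05 rad the bar meets its steel stop pin beside the black end switch. A torsion spring at the blue pivot body pulls it back to 0: about 3 N at the roller to start, 6 N to hold at the stop; if let go it snaps back.
- multimeter: Hand multimeter with orange shell, lying on its back, 180 x 88 x 42 mm; origin under its centre, x along its length. A bystander.
- side_cover: The feeder's grey side cover, a sheet 55 x 190 x 5 mm with a 10 mm high lip at its +y end, lying flat; origin under its centre, y along its length. A bystander.
- control_board: Green circuit board 75 x 110 mm lying flat, parts up to 17 mm high; origin under its centre. A bystander.
- screwdriver: Screwdriver with green handle lying along its x axis, 160 mm long, about 30 mm high. A bystander.
- solder_spool: Green spool 60 mm in diameter, 40 mm high, standing on its flange; origin under its centre. A bystander.
- screw_tray: Open blue tray 100 x 130 x 28 mm; origin under its centre. A bystander.
- spare_reel: White empty reel lying flat, 178 mm in diameter, 13 mm high; origin under its centre. A bystander.

How it is judged:
On the way, in this order (a step that is already met when the one before it is completed fails the run):
1. the advance lever is swung to its stop (within 0.06 rad) (value of joint advance_lever above 0.64 rad), for 0.05 s.
2. the lever is released and has sprung back (below 0.06 rad, not touched by the robot) (value of joint advance_lever below 0.06 rad and contact force between each of the arm, the fingers and advance_lever below 0.2 N), for 0.2 s.
3. the tension arm is wound to its stop by the fingers (within 0.06 rad) (value of joint tension_arm above 0.99 rad and contact force between the fingers and tension_arm above 1.5 N), for 0.3 s.
At the end, for the whole second after the job is handed in: The tension arm is held still within 0.06 rad of its stop (joint above 0.99 of 1.05 rad) by the gripper's fingers, which press on it with more than 1.5 N; the advance lever is back at rest (below 0.06 rad) and not touched; each bystander lies within 20 mm of where it started (all of step 3 and velocity of joint tension_arm between -0.15 and 0.15 rad/s and value of joint advance_lever below 0.06 rad and contact force between the fingers and advance_lever below 0.2 N and distance of each of multimeter, side_cover, control_board, screwdriver, solder_spool, screw_tray, spare_reel from where it was at the start of the episode below 0.02 m); the arm keeps its last pose, push and grip.
It fails at once if a bystander is shoved (more than 20 mm from where it lay) (distance of any of multimeter, side_cover, control_board, screwdriver, solder_spool, screw_tray, spare_reel from where it was at the start of the episode above 0.02 m).
It also fails if it takes over 48 s, if anything falls off the work surface, if the arm or the gripper's body presses on something with over 40 N, if the wrist force passes 120 N, or if a joint passes its speed limit or range.

## Working session

There is one attempt and no reset: what is moved stays moved. The work goes in short steps, Python scripts to look and compute and a shell command to move; the robot and the scene stay as the last step left them, time stands still between calls to the robot, and variables do not carry over. Pictures are saved under pics/ and viewed, about 8 in all and at most 12, crops included, and the job is handed in when it is done.

```bash
mkdir -p pics; cat > h.py <<'E'
import numpy as np,cv2
from station import r
from scipy.spatial.transform import Rotation as R
def snap(n,f):
    c=r.camera(n); cv2.imwrite(f,cv2.cvtColor(c['color'],cv2.COLOR_RGB2BGR)); np.savez(f[:-4]+'.npz',K=c['intrinsics'],rv=c['rvec'],tv=c['tvec']); return c
def ray(f,uv):
    d=np.load(f); Rm=cv2.Rodrigues(d['rv'].astype(float))[0]
    v=Rm.T@np.linalg.solve(d['K'],[uv[0],uv[1],1]); o=-Rm.T@d['tv'].ravel(); return o,v/np.linalg.norm(v)
def tri(obs):
    A=np.zeros((3,3));b=np.zeros(3);L=[]
    for f,uv in obs:
        o,v=ray(f,uv);P=np.eye(3)-np.outer(v,v);A+=P;b+=P@o;L.append((o,P))
    p=np.linalg.solve(A,b); return p,[np.linalg.norm(P@(p-o)) for o,P in L]
def proj(f,p):
    d=np.load(f); return cv2.projectPoints(np.array(p,float).reshape(-1,3),d['rv'].astype(float),d['tv'].astype(float),d['K'],None)[0].reshape(-1,2)
E
python3 - <<'E'
from h import *
a=snap('scene','pics/scene.png')['color'];b=snap('top','pics/top.png')['color']
for f in('pics/scene.png','pics/top.png'):
    cv2.imwrite(f[:-4]+'_b.png',cv2.resize(cv2.imread(f),(800,600),interpolation=cv2.INTER_CUBIC))
    print(ray(f[:-4]+'.npz',(256,192)))
s=r.sense();print(s['tcp_pos'],s['tool_rot'],s['t'],s['ft_force'],R.from_quat(np.roll(s['tool_rot'],-1)).as_matrix())
E
```

```text
(array([1.32127372, 0.02608759, 1.23738941]), array([-0.57474173, -0.01846277, -0.81812656]))
(array([ 0.38988936, -0.01425297,  1.50704062]), array([ 0.10974342,  0.03280814, -0.99341834]))
[ 0.24050423 -0.54900329  0.23053361] [ 0.5913897   0.38731654  0.59230745 -0.38654367] 0.1 [0.77567912 0.33102595 0.35533796] [[-4.88246746e-04  9.16016832e-01  4.01139534e-01]
 [ 1.62505284e-03  4.01139779e-01 -9.16015413e-01]
 [-9.99998560e-01  2.04631394e-04 -1.68443095e-03]]
```

View pics/scene_b.png

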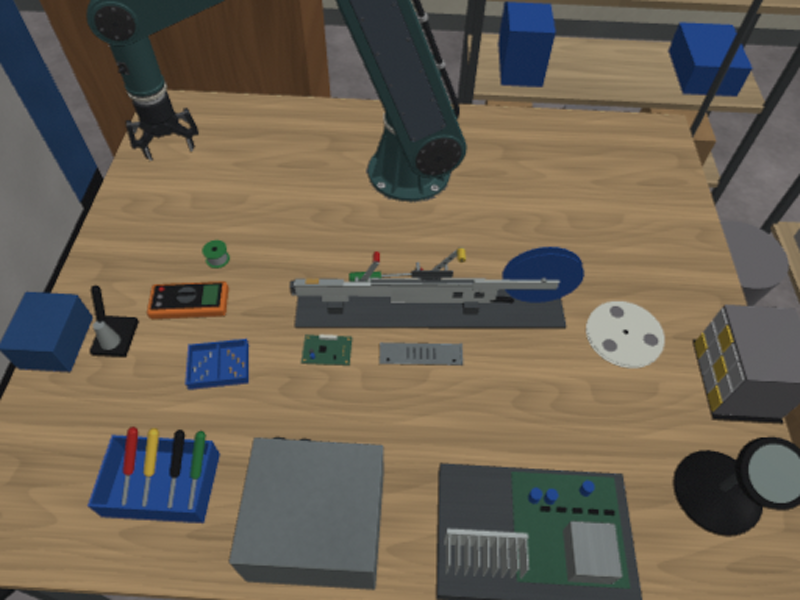

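View pics/top_b.png

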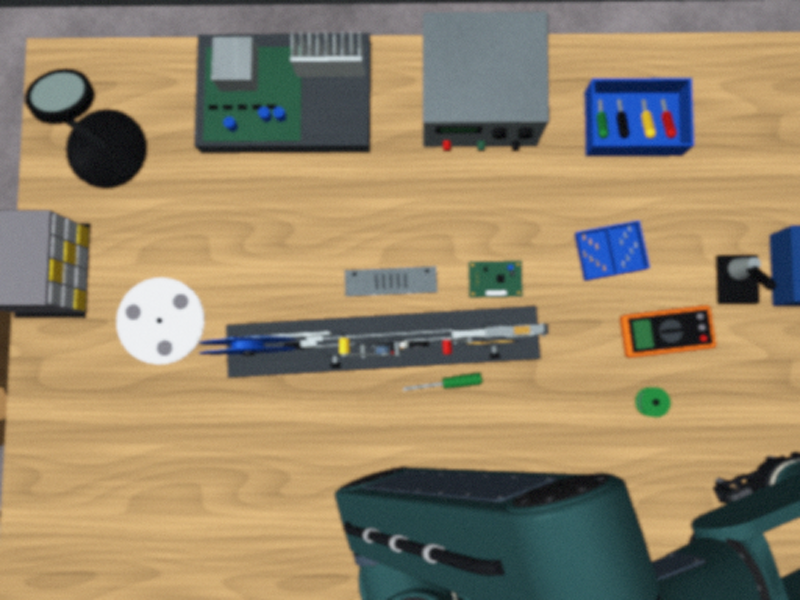

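The scene view shows the red knob at about (376,257) and the yellow roller at about (461,255). In the top view they are at (447,347) and (344,346) (800x600 scale). The head points to -y. Next I'll get colour centroids and triangulate.

```bash
python3 - <<'E'
from h import *
def cen(f,lo,hi,near):
    im=cv2.imread(f);h=cv2.cvtColor(im,cv2.COLOR_BGR2HSV)
    m=cv2.inRange(h,lo,hi)
    n,l,st,c=cv2.connectedComponentsWithStats(m)
    k=1+np.argmin(np.linalg.norm(c[1:]-np.array(near)*.64,axis=1)); return c[k],st[k]
for nm,lo,hi,s,t in(('knob',(0,150,90),(8,255,255),(376,257),(447,347)),('roller',(20,150,100),(35,255,255),(461,255),(344,346))):
    a=cen('pics/scene.png',lo,hi,s);b=cen('pics/top.png',lo,hi,t);print(nm,a,b,tri([('pics/scene.npz',a[0]),('pics/top.npz',b[0])]))
# plate corners on z=.012 from top image
P=[]
for uv in((228,377),(226,325),(538,307),(540,357)):
    o,v=ray('pics/top.npz',np.array(uv)*.64);p=o+v*(.012-o[2])/v[2];P.append(p);print(p)
im=cv2.imread('pics/top.png')[180:260,180:340];s=cv2.imread('pics/scene.png')[145:215,180:340]
out=np.vstack([cv2.resize(q,None,fx=4.5,fy=4,interpolation=cv2.INTER_CUBIC) for q in(im,s)]);cv2.imwrite('pics/crop.png',out);print(out.shape)
E
```

```text
knob (array([240.5       , 163.72727273]), array([239, 161,   4,   6,  22], dtype=int32)) (array([285.65789474, 221.68421053]), array([283, 218,   6,   8,  38], dtype=int32)) (array([ 0.45308958, -0.05654209,  0.16636733]), [np.float64(0.0016427683875231652), np.float64(0.0016427683875231557)])
roller (array([295. , 162.2]), array([293, 159,   5,   8,  35], dtype=int32)) (array([219.78181818, 221.10909091]), array([217, 217,   7,   9,  55], dtype=int32)) (array([0.45301036, 0.12930667, 0.19025872]), [np.float64(0.0013493431823460755), np.float64(0.0013493431823460576)])
[0.39657725 0.38574141 0.012     ]
[0.50301422 0.39271229 0.012     ]
[ 0.54097267 -0.24619199  0.012     ]
[ 0.43926967 -0.24888725  0.012     ]
(600, 720, 3)
```

View pics/crop.png

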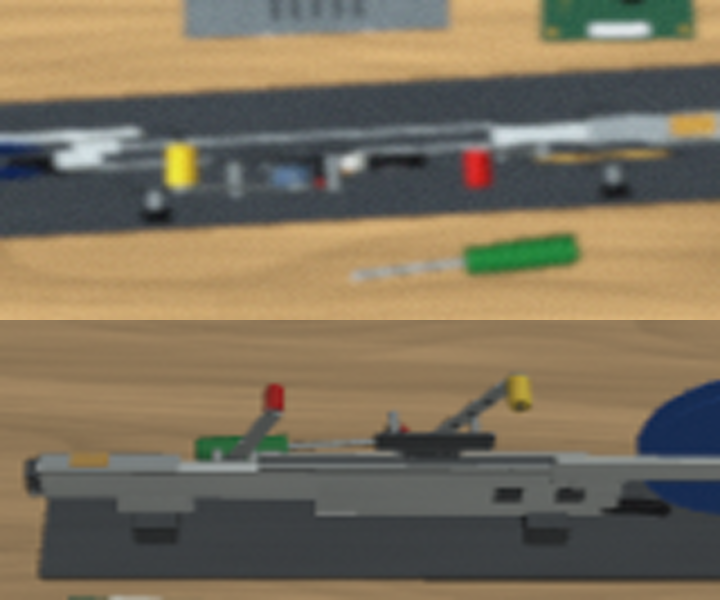

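The triangulated heights agree with the text: knob z 0.166 and pivot 0.096, roller z 0.190 and pivot 0.100. Feeder yaw is about 0.063 rad. I'll close the fingers, align the jaws with the feeder's y, rise, and move over to behind the knob.

```bash
python3 -m jog '[-2.5,0,0,6.7,0,0,0,-2.5,0,0,6.7,0,0,0,-2,0,0,6.7,0,0,0]' 40; python3 -m jog '[0,2,-4.3,0,0,0,0,0,2,-4.3,0,0,0,0,0,2,-4.3,0,0,0,0,0,2,-4.3,0,0,0,0,0,2,-4.3,0,0,0,0,0,2,-4.3,0,0,0,0,0,2,-4.3,0,0,0,0,0,2,-4.3,0,0,0,0,0,2,-4.3,0,0,0,0,0,2,-4.3,0,0,0,0]'
cat > d.py <<'E'
import sys
from h import *
s=r.sense();M=R.from_quat(np.roll(s['tool_rot'],-1))
t=np.array([float(a) for a in sys.argv[1:4]])
yaw=.063;T=np.array([[0,np.cos(yaw),np.sin(yaw)],[0,np.sin(yaw),-np.cos(yaw)],[-1,0,0]])
print('t',s['t'],'tcp',s['tcp_pos'].__array__() if hasattr(s['tcp_pos'],'__array__') else s['tcp_pos'],'shift cm',(M.inv().apply(t-np.array(s['tcp_pos']))*100).round(2),'turn deg',np.degrees((M.inv()*R.from_matrix(T)).as_rotvec()).round(2),'F',np.round(s['ft_force'],1))
E
python3 d.py .451 -.021 .23
```

```text
t: 0.4
tcp_pos: [0.2394, -0.5456, 0.2969]
tool_rot: [0.508, 0.49, 0.517, -0.485]
ft_force: [0.4, -0.3, 0.1]
grip_width: 0.515
t: 1.4
tcp_pos: [0.4227, -0.0985, 0.3003]
tool_rot: [0.506, 0.492, 0.511, -0.49]
ft_force: [0.6, -0.4, -0.3]
grip_width: 0.004
t 1.4 tcp [ 0.4227362  -0.09845588  0.30025775] shift cm [ 7.07  3.11 -7.59] turn deg [-1.59 -0.41  0.13] F [ 0.6 -0.4 -0.3]
```

```bash
python3 -m jog '[0,1.6,-3.8,-0.8,-0.2,0,0,0,1.6,-3.8,-0.8,-0.2,0,0,2,0,0,0,0,0,0,2,0,0,0,0,0,0,0,0,0,0,0,0,0]'; python3 d.py .451 -.021 .148
python3 - <<'E'
from h import *
for n in('wrist','scene','top'): snap(n,f'pics/{n}1.png')
a=cv2.imread('pics/wrist1.png');b=cv2.imread('pics/scene1.png')[90:200,170:330];c=cv2.imread('pics/top1.png')[170:270,180:340]
cv2.imwrite('pics/v1.png',np.hstack([cv2.resize(a,(400,300)),np.vstack([cv2.resize(b,(400,275)),cv2.resize(c,(400,250))])[:300]]) if 0 else np.vstack([cv2.resize(a,(400,300)),cv2.resize(b,(400,275))]))
E
```

```text
t: 1.9
tcp_pos: [0.4531, -0.0099, 0.2594]
tool_rot: [0.518, 0.481, 0.519, -0.481]
ft_force: [-0.9, 0.1, -0.9]
grip_width: -0.0
t 1.9 tcp [ 0.45312515 -0.00990773  0.25937233] shift cm [11.14 -0.29  1.11] turn deg [ 0.71 -0.12  0.04] F [-0.9  0.1 -0.9]
```

View pics/v1.png

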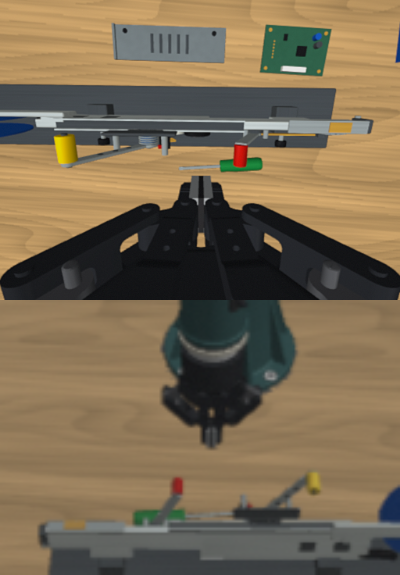

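The wrist view shows the closed tip behind (+y of) the knob, which is at about (241,155), with the roller at (65,150). A third ray will refine both points.

```bash
python3 - <<'E'
from h import *
def cen(f,lo,hi,near):
    h=cv2.cvtColor(cv2.imread(f),cv2.COLOR_BGR2HSV);n,l,st,c=cv2.connectedComponentsWithStats(cv2.inRange(h,lo,hi))
    k=1+np.argmin(np.linalg.norm(c[1:]-np.array(near),axis=1)); return c[k]
for nm,lo,hi,s,t,w in(('knob',(0,130,70),(8,255,255),(240.5,163.7),(285.7,221.7),(308,198)),('roller',(20,130,80),(35,255,255),(295,162),(220,221),(83,192))):
    c=cen('pics/wrist1.png',lo,hi,w);print(nm,c)
    for o in ([('scene',s),('wrist1',c)],[('top',t),('wrist1',c)],[('scene',s),('top',t),('wrist1',c)]): print(tri([('pics/%s.npz'%f,u) for f,u in o]))
E
```

```text
knob [307.24301075 198.96774194]
(array([ 0.45250578, -0.05748648,  0.16527134]), [np.float64(0.0008321110801798517), np.float64(0.0008321110801798562)])
(array([ 0.45319354, -0.05553449,  0.16789747]), [np.float64(0.0006420934789068136), np.float64(0.0006420934789067665)])
(array([ 0.45303707, -0.05654723,  0.166379  ]), [np.float64(0.0016434633000284066), np.float64(0.0015283244177212512), np.float64(0.00012312387901134553)])
roller [ 84.04166667 190.39166667]
(array([0.45403462, 0.12782584, 0.19258595]), [np.float64(0.00015859318125919524), np.float64(0.0001585931812590887)])
(array([0.45316042, 0.13000223, 0.18961997]), [np.float64(0.0002126595613820307), np.float64(0.00021265956138207258)])
(array([0.45333148, 0.12884416, 0.19142547]), [np.float64(0.0010093342112239639), np.float64(0.00107820352454184), np.float64(0.0002238323556595387)])
```

```bash
python3 -m jog '[3.6,0,0.2,0.4,0,0,0,3.6,0,0.2,0.3,0,0,0,3.5,-0.1,0.1,0,0,0,0,0,0,0,0,0,0,0]'; python3 -m jog '[0,0,1,0,0,0,0,0,0,1,0,0,0,0,0,0,1,0,0,0,0,0,0,1,0,0,0,0,0,0,1,0,0,0,0,0,0,1,0,0,0,0]'; python3 d.py .448 -.087 .152
```

```text
t: 2.45
tcp_pos: [0.4611, -0.0199, 0.1585]
tool_rot: [0.519, 0.489, 0.509, -0.482]
ft_force: [-1.1, 0.3, -0.4]
grip_width: 0.001
t: 3.05
tcp_pos: [0.4689, -0.0817, 0.1713]
tool_rot: [0.52, 0.495, 0.506, -0.478]
ft_force: [-0.5, 3.0, 1.1]
grip_width: 0.0
t 3.05 tcp [ 0.46894911 -0.08166715  0.17131028] shift cm [ 1.87 -2.18  0.43] turn deg [-0.57 -0.12 -1.69] F [-0.5  3.   1.1]
```

The tool drifted up and in +x while pushing. I'll correct that and continue.

```bash
python3 -m jog '[1.0,-0.8,0,-0.3,0,-0.9,0,1.0,-0.7,0.2,-0.3,0,-0.8,0]'; python3 d.py .449 -.087 .152;  python3 -m jog '[0.2,-0.2,0.4,0,0,0,0,0.2,-0.2,0.4,0,0,0,0]'; python3 d.py .449 -.087 .152
```

```text
t: 3.25
tcp_pos: [0.4619, -0.0885, 0.1565]
tool_rot: [0.519, 0.488, 0.511, -0.481]
ft_force: [0.8, 17.8, 15.0]
grip_width: -0.003
t 3.25 tcp [ 0.46187879 -0.08847712  0.15653295] shift cm [ 0.43 -1.28 -0.23] turn deg [-0.1   0.16 -0.87] F [ 0.8 17.8 15. ]
t: 3.45
tcp_pos: [0.4613, -0.089, 0.1551]
tool_rot: [0.515, 0.496, 0.511, -0.477]
ft_force: [2.4, 30.1, 22.4]
grip_width: 0.0
t 3.45 tcp [ 0.46133154 -0.08899575  0.15510746] shift cm [ 0.29 -1.23 -0.26] turn deg [-0.52 -0.83 -1.33] F [ 2.4 30.1 22.4]
```

```bash
cat > loc.py <<'E'
from h import *
import sys
tag=sys.argv[1]
for n in('scene','top'): snap(n,f'pics/{n}_{tag}.png')
def blob(f,lo,hi,near):
    h=cv2.cvtColor(cv2.imread(f),cv2.COLOR_BGR2HSV);n,l,st,c=cv2.connectedComponentsWithStats(cv2.inRange(h,lo,hi))
    k=1+np.argmin(np.linalg.norm(c[1:]-near,axis=1)); return c[k].round(1),st[k,4]
yd=np.array([-.063,.998,0])
kr=np.array([.453,-.0565,.1664]);rr=np.array([.4533,.1288,.191])
for nm,lo,hi,p,L,a in(('knob',(0,130,70),(8,255,255),kr,.078,.436),('roller',(20,130,80),(35,255,255),rr,.11,.611)):
    piv=p-L*(np.sin(a)*yd+np.array([0,0,np.cos(a)]))
    for q in(0,.7,1.05):
        e=piv+L*(np.sin(a-q)*yd+np.array([0,0,np.cos(a-q)]))
        print(nm,'q',q,e.round(3),[(proj(f'pics/{n}_{tag}.npz',e)[0].round(1),'seen',)+blob(f'pics/{n}_{tag}.png',lo,hi,proj(f'pics/{n}_{tag}.npz',e)[0]) for n in('scene','top')])
E
python3 loc.py stop
```

```text
knob q 0 [ 0.453 -0.056  0.166] [(array([241. , 163.7]), 'seen', array([224.5, 163.2]), np.int32(18)), (array([286.2, 221.7]), 'seen', array([285.5,  92.1]), np.int32(37))]
knob q 0.7 [ 0.456 -0.11   0.171] [(array([225.5, 162.8]), 'seen', array([224.5, 163.2]), np.int32(18)), (array([305. , 220.5]), 'seen', array([430., 201.]), np.int32(1))]
knob q 1.05 [ 0.458 -0.134  0.159] [(array([218.6, 164.9]), 'seen', array([224.5, 163.2]), np.int32(18)), (array([313.3, 220.2]), 'seen', array([430., 201.]), np.int32(1))]
roller q 0 [0.453 0.129 0.191] [(array([295.3, 162.1]), 'seen', array([294.9, 162.5]), np.int32(38)), (array([220.4, 221. ]), 'seen', array([219.9, 220.9]), np.int32(64))]
roller q 0.7 [0.458 0.056 0.21 ] [(array([274.2, 158.3]), 'seen', array([294.9, 162.5]), np.int32(38)), (array([245.9, 219.1]), 'seen', array([219.9, 220.9]), np.int32(64))]
roller q 1.05 [0.46  0.019 0.2  ] [(array([263. , 160.2]), 'seen', array([294.9, 162.5]), np.int32(38)), (array([259.4, 218.4]), 'seen', array([219.9, 220.9]), np.int32(64))]
```

The knob is at its stop position (seen at 224.5,163.2, predicted 225.5,162.8). I'll retreat backwards, then lift.

```bash
python3 -m jog '[0,-0.3,-2,0,0,0,0,0,-0.3,-2.2,0,0,-0.5,0,0,-0.3,-2.2,0,0,-0.5,0,-0.5,0,-2.2,0,0,0,0,-4,0,-1,0,0,0,0,-4,0,-1,0,0,0,0,-2,0,-1,0,0,0,0]'; python3 d.py .450 .170 .25;python3 loc.py back | grep 'knob q 0 '
```

```text
t: 4.25
tcp_pos: [0.4495, 0.0231, 0.2678]
tool_rot: [0.514, 0.493, 0.512, -0.481]
ft_force: [0.3, -0.1, -1.0]
grip_width: 0.0
t 4.25 tcp [0.44947074 0.02312227 0.26782439] shift cm [  1.93   0.79 -14.65] turn deg [-0.65 -0.52 -0.77] F [ 0.3 -0.1 -1. ]
knob q 0 [ 0.453 -0.056  0.166] [(array([241. , 163.7]), 'seen', array([240.6, 163.8]), np.int32(24)), (array([286.2, 221.7]), 'seen', array([288., 224.]), np.int32(1))]
```

```bash
python3 -m jog '[0,0.3,-4,-0.3,0,-0.4,0,0,0.3,-4,-0.3,-0.2,-0.4,0,0,0.3,-4,0,-0.2,0,0,0,0.2,-2.6,0,0,0,0,0,0,0,0,0,0,0]'; python3 d.py .455 .170 .178
```

```text
t: 4.85
tcp_pos: [0.4576, 0.1682, 0.2681]
tool_rot: [0.517, 0.487, 0.511, -0.484]
ft_force: [-0.4, 0.3, 0.3]
grip_width: 0.002
t 4.85 tcp [0.45759987 0.16820258 0.2681414 ] shift cm [ 9.01 -0.33 -0.23] turn deg [-0.34  0.22 -0.5 ] F [-0.4  0.3  0.3]
```

```bash
python3 -m jog '[3,-0.1,-0.1,0,0,0,0,3,-0.1,-0.1,0,0,-0.3,0,2.6,-0.1,0,0,0,-0.2,0,0,0,0,0,0,0,0]'; python3 d.py .455 .152 .182; python3 -m jog '[0,0,1,0,0,0,0,0,0,1,0,0,0,0,0,0,1,0,0,0,0,0,0,1,0,0,0,0,0,0,1,0,0,0,0]'; python3 d.py .458 .117 .185
```

```text
t: 5.25
tcp_pos: [0.4575, 0.1653, 0.1787]
tool_rot: [0.517, 0.484, 0.512, -0.486]
ft_force: [-1.5, 0.6, 0.5]
grip_width: 0.004
t 5.25 tcp [0.45752866 0.16529644 0.17866781] shift cm [-0.32 -0.33  1.31] turn deg [-0.22  0.46 -0.17] F [-1.5  0.6  0.5]
t: 5.75
tcp_pos: [0.4657, 0.1145, 0.186]
tool_rot: [0.517, 0.49, 0.511, -0.482]
ft_force: [-2.1, 5.1, 4.1]
grip_width: 0.002
t 5.75 tcp [0.46573072 0.1145233  0.18598199] shift cm [ 0.09 -0.76 -0.29] turn deg [-0.39 -0.09 -0.82] F [-2.1  5.1  4.1]
```

```bash
python3 -m jog '[0.2,-0.3,1,0,0,-0.4,0,0.2,-0.3,1,0,0,-0.3,0,0.1,-0.2,1,0,0,-0.1,0,0.1,-0.2,1,0,0,-0.1,0,0.1,-0.2,1,0,0,-0.1,0]'; python3 d.py .463 .0425 .183
```

```text
t: 6.25
tcp_pos: [0.4656, 0.0619, 0.1887]
tool_rot: [0.515, 0.495, 0.51, -0.479]
ft_force: [1.0, 6.4, -5.0]
grip_width: 0.002
t 6.25 tcp [0.46563324 0.06185067 0.18865455] shift cm [ 0.54 -0.37  1.92] turn deg [-0.66 -0.58 -1.18] F [ 1.   6.4 -5. ]
```

```bash
python3 -m jog '[0.3,-0.2,0.8,-0.3,-0.3,-0.6,0,0.3,-0.2,0.8,-0.3,-0.3,-0.5,0,0,0,0.4,0,0,0,0]'; python3 d.py .463 .0425 .183; python3 loc.py t1 | grep -E 'roller q 1|knob q 0 '
```

```text
t: 6.55
tcp_pos: [0.4649, 0.0421, 0.1858]
tool_rot: [0.514, 0.49, 0.514, -0.481]
ft_force: [0.3, 21.3, -12.0]
grip_width: 0.0
t 6.55 tcp [0.46492843 0.04211289 0.18583029] shift cm [ 0.28 -0.19 -0.05] turn deg [-0.35 -0.5  -0.52] F [  0.3  21.3 -12. ]
knob q 0 [ 0.453 -0.056  0.166] [(array([241. , 163.7]), 'seen', array([240.6, 163.8]), np.int32(24)), (array([286.2, 221.7]), 'seen', array([285.6, 221.9]), np.int32(41))]
roller q 1.05 [0.46  0.019 0.2  ] [(array([263. , 160.2]), 'seen', array([262.6, 161.6]), np.int32(37)), (array([259.4, 218.4]), 'seen', array([334.1, 210.8]), np.int32(17))]
```

The arm is at its stop (roller seen at 262.6,161.6, predicted 263.0,160.2) with about 21 N against the finger. I'll add a small settling push, then check that it stays steady and look once more.

```bash
python3 -m jog '[0,0,0.4,0,0,0,0,0,0,0.4,0,0,0,0,0,0,0.4,0,0,0,0]'; python3 - <<'E'
from h import *
for k in range(10):
    c=r.camera('scene')
    if k%3==0: s=r.sense();print(s['t'],np.round(s['tcp_pos'],4),np.round(s['ft_force'],1),np.abs(s['qd']).max().round(4))
a=snap('scene','pics/scene_e.png')['color'];b=snap('wrist','pics/wrist_e.png')['color']
v=np.vstack([cv2.resize(cv2.imread('pics/wrist_e.png'),(400,300)),cv2.resize(cv2.imread('pics/scene_e.png')[90:200,170:330],(400,275))]);cv2.imwrite('pics/v2.png',v)
E
```

```text
t: 6.95
tcp_pos: [0.4649, 0.0423, 0.1862]
tool_rot: [0.505, 0.501, 0.519, -0.475]
ft_force: [3.9, 23.2, -11.7]
grip_width: 0.005
7.0 [0.4649 0.0423 0.1862] [  3.9  24.1 -11.7] 0.0191
7.15 [0.4649 0.0423 0.1862] [  3.   23.5 -11.5] 0.0028
7.3 [0.4649 0.0423 0.1862] [  4.2  23.1 -11.1] 0.0017
7.45 [0.4649 0.0423 0.1862] [  3.8  23.1 -11.8] 0.0019
```

View pics/v2.png

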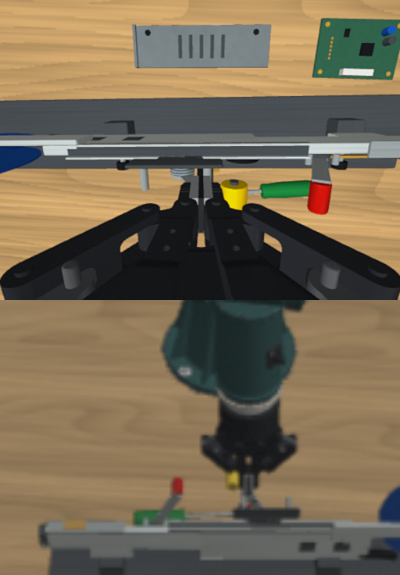

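The wrist view shows the fingertips behind the yellow roller at (235,193), with the arm forward and the lever's red knob free at (319,195). The force holds steady at about 23 N, so I'm handing in.

```bash
python3 -c "
from station import r
r.hand_in();s=r.sense();print(s['t'],s['tcp_pos'],s['ft_force'])"
```

```text
the job is handed in; nothing more can be done
the job is handed in; nothing more can be done
```

The job is handed in. The advance lever was worked and sprang back, and the tension arm is being held forward on its stop.

- **Advance lever:** I pushed it with the closed fingers from behind. The force climbed to about 30 N, and the knob appeared within 1 pixel of its predicted stop position in the scene view. After I backed off, the knob was within half a pixel of its rest position, and the lever stands free.
- **Tension arm:** I pushed the roller forward to its stop, where it appeared within 1.5 pixels of prediction in the scene view. Over the last half second the fingers pressed with a steady 23 N or so (about 12 N of it vertical), and the tool did not move. It is held by the closed fingers pressing on the roller from behind, not gripped between them.
- **Checks that gave nothing:** The top camera was no use for the knob at its stop or for the roller at its stop. Its colour search found no knob or roller blob near the predicted spots there, probably because the arm was in the way. Those two positions rest on the scene view and the force.
- **Drift:** While pushing the lever, the tool drifted about 15 mm sideways and upwards. I corrected that before the stop.
- **Bystanders:** The robot stayed clear of them throughout, and those visible in the last pictures appear where they were. I did not measure their positions.

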